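Trip test of the bench press's safety switch

TASK

Do the trip test on the grey safety switch box: first take the cardboard packet out from under the lever and stand it upright in the low open carton on the green cutting mat. Then press the round test button under the hood so that the lever trips and drops all the way down by itself, let the button come back out, and lift the lever up again to its top position so that it stays there. Leave everything else on the bench where it is.

Things in the scene. Friction and masses are not known exactly. Their poses are not given: they have to be found in the camera images.
- trip_unit: Grey steel switch box fixed to the bench, 90 (x) x 310 (y) mm, 252 high at -y, 190 at +y. Origin at bench height; z up, front looks to its own -x, towards the robot. In its frame (mm): front face x=-40; at +y the lever between steel cheeks (y 61..71 and 99..109, x to -85, z 125..195); at -y a sloping desk (y -147..-2, foot at x=-136, 73 to 128 high) with the test button under a hood.
- hood_edge (a point): Middle of the lower front edge of the steel hood plate over the button, at (-93, -75, 245) mm in the box's frame; the plate spans y -150..0 and reaches back to the front face. It keeps a tool pointing straight down off the button: lean the tool back towards the robot, best by 30 degrees, along the button's axis.
- button_top (a point): Centre of the test button's flat white top, a disc 50 mm across, 20 mm proud of a black collar 64 mm across. The point's z axis points out of the button, leaning 30 degrees from vertical towards the robot ((-0.5, 0, 0.866) in the box's frame); press along -z. When out it is at (-102, -75, 124) mm in the box's frame; it moves with the button.
- test_button (a joint): Travel of the button in m: 0 out, 0.012 fully in; sprung, 1.3 N at first to 6.3 N fully in, plus up to 3 N while it moves the latch. The lever trips at about 0.007: press it fully in to be sure. It springs back when let go.
- trip_lever (a joint): Lever angle in rad: 0 = top (points 50 degrees above level, towards the robot), 1.658 = fully down (45 degrees below level). At reading q its direction from the hinge in the box's x-z plane is (-cos a, sin a), a = 0.873 - q. Over-centre: below 0.26 it goes to 0 by itself and stays, beyond that it falls, damped, to the bottom in 1 to 3 s. About 2 N at the grip lifts it.
- lever_hinge (a point): The lever's hinge, at (-58, 85, 160) mm in the box's frame; the hinge axis is the box's y axis.
- lever_grip (a point): Point 115 mm from the hinge on the lever's centre line, in its black grip: a bar 20 mm wide (along the hinge axis), 18 mm thick, from 80 to 145 mm from the hinge. It moves with the lever: 79 mm above the bench when fully down, 248 mm at the top. It can be pinched across its 20 mm width and led round the arc.
- packet: Closed cardboard packet, 70 (x) x 55 (y) x 115 mm (z), about 0.25 kg, standing loose below the lever's outer end, where it stops the lever from dropping all the way. Origin: centre of its underside; its x axis is within 0.2 rad of the box's. The raised lever stands over its far side: grip it across the 55 mm with the tool leaning back towards the robot.
- carton: Low open empty cardboard carton on the green mat, fixed, 200 (x) x 150 (y) x 45 mm high, walls and floor 6 mm thick. Origin at the centre of its underside. It stands on the left or right of the bench.
- clear_box: Closed frosted white plastic box with blue clips, 200 x 150 x 60 mm, fixed, on the other side from the carton. Origin under its centre.
- tape_roll: Bystander: roll of clear tape lying flat, 80 mm across, 25 mm high, in front of the box. Origin under its centre.
- jar: Bystander: jar, 70 mm across, 100 mm high. Origin under its centre.
- bottle: Bystander: white bottle, 60 mm across, 160 mm high. Origin under its centre.
- hammer: Bystander: hammer lying along its x axis.
- screwdriver: Bystander: screwdriver lying along its x axis.
Not all that is in view belongs to the job. What is shaped like the packet but purple or red is not meant.

How it is judged:
By the outcome, as a careful person would: the job done as asked, in the order asked, and still so for the second after the job is handed in, with the robot touching nothing.
It also fails if it takes over 72 s, if anything falls off the work surface, if the arm or the gripper's body presses on something with over 40 N, if the wrist force passes 120 N, or if a joint passes its speed limit or range.

ROBOT

A 7-joint arm with a two-finger parallel gripper is mounted at the origin on the work surface. World frame = base frame: x ahead of the robot, y to its left, z up, the work surface at z = 0. Lengths are in m, angles in rad, forces in N, time in s.
With the tool pointing down it reaches from about 0.425 to 0.95 m from the base axis. Payload 16.7 kg.
Tool frame: the origin (TCP) lies between the finger pads, 19 mm behind the fingertips; this is the grasp point; z points along the fingers, y is the line along which they close (so a half turn about z gives the same grasp; the last joint's range is limited). The gripper opens to 94 mm and grips with 3 to 60 N. Pads are 16 mm wide; open, the fingers measure 119 mm over their backs; the gripper's body (75 mm by 177 mm) begins 78 mm behind the grasp point.
Start: joints at [-1.278, 0.426, 0.074, 1.606, -0.034, 1.111, -0.067], TCP at [0.289, 0.61, 0.224] pointing down, gripper open.
Joint ranges: [-2.85, 2.85], [-0.5, 2.14], [-1.23, 1.37], [0.21, 2.46], [-1.02, 4.16], [0.16, 2.05], [-2.73, 2.73]. Speed limits (rad/s): [1.89, 1.89, 2.39, 2.39, 3.01, 3.01, 3.01].

INTERFACE

Orientations are given as a 3x3 rotation matrix whose columns are the frame's x, y, z axes.
In Python, from plant import r gives the robot as it stands.
- The arm moves only by the tool move_arm, never from a script. Its argument "commands" is a list of rows, each an object of numbers: "gripper": the opening, from 0 (shut) to 1 (fully open); "tx", "ty", "tz": the shift along the tool's x, y, z in cm; "rx", "ry", "rz": the turn, a rotation vector about the tool's x, y, z in rad. In form: [{"gripper": .., "tx": .., "ty": .., "tz": .., "rx": .., "ry": .., "rz": ..}, ...]. A call has 1 to 12 rows; each row is the pose to reach, as a shift and turn from the pose commanded when the call began, along the tool's axes at that moment; what a row does not reach only later rows make up. A row lasts 1/8 s, in which the tool goes at most 62.5 mm and 10.7 degrees, less where a joint would pass 70% of its speed; a pose out of reach is approached as far as the arm can. A call with a gripper value outside its range is refused whole. The fingers move at their own pace and stop on an object; the grip force is fixed at half the most. Time passes only in rows, so rows that repeat a pose let the fingers close. It gives the time, the measured TCP pose, the force, the opening and the grip force at its end, in the units of the state.
- r.get_obs(): the state, without advancing time (a new reading comes with each control period).
- r.snapshot(name): name is "scene" or "top" or "wrist"; returns a dict with "color" (384x512x3 uint8, red, green, blue), "range_z" (384x512 float32, m along the optical axis (not along the pixel's ray), 0 where there is no reading), "vertical_fov" (degrees; the focal length in pixels is half the picture's height over the tangent of half this angle, whatever the lens; pixels are square), "cx", "cy" (the principal point, pixels), "world_from_camera" (4x4, takes a point from camera to world coordinates); the wrist camera has in their place "mount" (4x4, takes a point from camera to tool coordinates, whose origin is the TCP and whose axes are the flange's). Camera axes: x right, y up, looking along -z (the intrinsics and any distortion apply to the point x, -y, -z); pixel columns grow to the right and rows downward; lengths in m; the calibration is good to about 2 mm. The wrist camera is an equidistant fisheye: a pixel r from the principal point sees the ray r / f radians off the axis. A picture is of the moment at which its call begins: read the wrist's pose just before it.
- r.hand_in(): hands the job in; it is judged then, once.
Trained networks look in a picture, given as the dict that the camera call returned (one of the last four; its "shot" number tells which), for a name from the list of things; names that differ only in an ending like _2 or _b are one class to them, and where a whole thing is asked for, a point or a joint stands for the part that bears it (a point fixed in the world has none). Each returns a list of dicts, best first, with "conf" (0 to 1); they miss things now and then, are a little off and sometimes report something else, mostly with a low value. They report only what shows in the picture. A call takes as long as a camera call. They do not tell look-alikes from the thing itself.
- r.search_frame(query, picture): "at" ([column, row] in pixels, amid what is visible of it).
The state is a dict: "t": time; "qpos": joint angles; "joint_vel": joint speeds; "effort": joint torques, N m; "tcp_pos": TCP position; "ee_rot": TCP orientation; "force": force on the tool from outside, world axes, zero at the start; "torque": the same for the moment, N m; "width": finger opening in m; "grip_force": force on a finger pad.
Only numpy, scipy, OpenCV 4.12 (cv2) and the standard library are available. Lean on these libraries where they do the work, as an engineer would, in place of code of your own. Each camera call takes 0.05 s, during which the arm holds its last target. There are 200 camera calls.

## Working session

There is one attempt and no reset: what is moved stays moved. The work goes in short steps, Python scripts to look and compute and a tool call to move; the robot and the scene stay as the last step left them, time stands still between calls to the robot, and variables do not carry over. Pictures are saved under pics/ and viewed, at most 10 in all, crops included, and the job is handed in when it is done.

Besides the shell and the picture viewer there is one more tool, called after ">>>" as name(argument=value, ...) on one line, values as JSON. move_arm: Moves the arm, as the interface text tells. Its arguments: {"type":"object","properties":{"commands":{"type":"array"}},"required":["commands"]}

```bash
mkdir -p pics; ls
cat > h.py <<'E'
import numpy as np, cv2
from plant import r
def f(s): return 192/np.tan(np.radians(s["vertical_fov"]/2))
def cloud(s):
    z=s["range_z"]; h,w=z.shape; v,u=np.mgrid[:h,:w]; F=f(s)
    p=np.stack([(u-s["cx"])/F*z,-(v-s["cy"])/F*z,-z],-1)
    M=np.array(s["world_from_camera"]); P=p@M[:3,:3].T+M[:3,3]; P[z==0]=np.nan; return P
def save(n,s): cv2.imwrite("pics/"+n,s["color"][...,::-1])
E
python3 - <<'E'
from h import *
import pickle
d={}
for n in("scene","top"):
    s=r.snapshot(n); d[n]=s; save(n+".png",s); P=cloud(s)
    print(n,{k:s[k] for k in s if k not in("color","range_z")})
    for q in "trip_unit hood_edge button_top lever_grip lever_hinge packet carton clear_box tape_roll jar bottle hammer screwdriver".split():
        for o in r.search_frame(q,s)[:3]:
            c,w=map(int,o["at"]); print(q,round(o["conf"],2),c,w,np.round(P[min(w,383),min(c,511)],3))
pickle.dump(d,open("d.pkl","wb"))
print(r.get_obs())
E
```

```text
pics
scene {'vertical_fov': 47.66676389277609, 'cx': 258.5194960347452, 'cy': 193.19641382215232, 'world_from_camera': array([[ 0.99616173,  0.06823998, -0.05481894,  0.49315429],
       [-0.08731696,  0.73085589, -0.67692349, -1.03739519],
       [-0.00612851,  0.6791119 ,  0.73400917,  1.2708018 ],
       [ 0.        ,  0.        ,  0.        ,  1.        ]]), 'shot': 1}
trip_unit 0.65 288 223 [ 0.648 -0.22   0.242]
hood_edge 0.57 288 220 [ 0.648 -0.215  0.251]
button_top 0.46 264 227 [ 0.584 -0.132  0.12 ]
lever_grip 0.51 267 167 [0.61  0.034 0.238]
lever_hinge 0.6 286 224 [ 0.643 -0.217  0.235]
packet 0.97 220 181 [0.441 0.127 0.091]
packet 0.77 261 178 [0.598 0.136 0.083]
packet 0.75 247 201 [0.536 0.018 0.089]
carton 0.91 227 311 [ 0.444 -0.369  0.007]
clear_box 0.9 222 149 [0.453 0.349 0.057]
clear_box 0.58 227 310 [ 0.444 -0.365  0.005]
tape_roll 0.54 236 223 [ 0.491 -0.02   0.014]
tape_roll 0.38 217 151 [0.432 0.338 0.057]
jar 0.65 310 305 [ 0.694 -0.419  0.095]
bottle 0.9 274 146 [0.669 0.321 0.079]
hammer 0.68 233 128 [0.506 0.52  0.028]
hammer 0.62 222 151 [0.453 0.334 0.
[... 1227 characters left out ...]
1078761, -0.0670805 ]), 'joint_vel': array([-0.00054094,  0.0025101 , -0.00109626,  0.00067014,  0.0015202 ,
        0.00030892, -0.00101552]), 'effort': array([ 6.89189819e-04, -9.35519385e+01,  3.66355017e+00, -4.54550350e+01,
       -4.90366237e-02,  1.29977649e-02,  2.04574303e-05]), 'tcp_pos': array([0.28921192, 0.60986001, 0.22426673]), 'ee_rot': array([[-9.03527980e-01,  4.28529094e-01, -7.51347057e-05],
       [ 4.28529096e-01,  9.03527982e-01, -1.36954851e-05],
       [ 6.20173952e-05, -4.45716615e-05, -9.99999997e-01]]), 'force': array([ 0.19874935, -0.24466054, -0.04145823]), 'torque': array([-0.03643377,  0.01428425,  0.0336722 ]), 'grip_force': 0.0, 'width': 0.09412186242892849}
```

Run:
```python
import pickle,cv2,numpy as np
d=pickle.load(open("d.pkl","rb"))
a=cv2.resize(d["top"]["color"][110:290,100:420],(800,450),interpolation=cv2.INTER_CUBIC)
b=cv2.resize(d["scene"]["color"][120:280,180:340],(600,600),interpolation=cv2.INTER_CUBIC)
cv2.imwrite("pics/a.png",a[...,::-1]);cv2.imwrite("pics/b.png",b[...,::-1])
```

```text
(no output)
```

View pics/a.png

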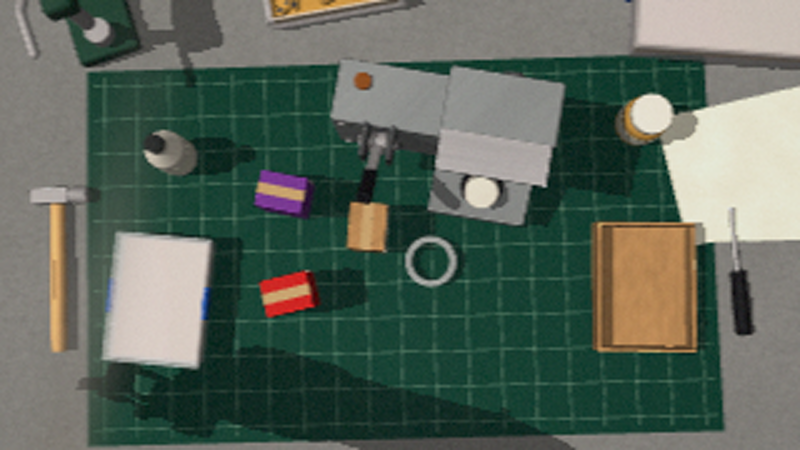

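View pics/b.png

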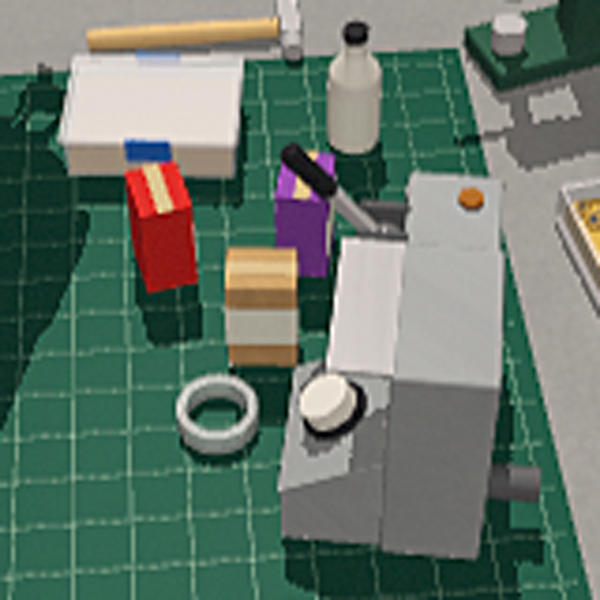

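The brown packet with a pale band at crop a (368,227), top image about (247,200), stands under the lever's end. The purple one is at (213,187) and the red one at (215,228), so they are look-alikes. Brown cardboard is the one meant, and the enlarged crops confirm it. Next I'll measure the geometry.

```bash
cat > m.py <<'E'
import pickle
from h import *
d=pickle.load(open("d.pkl","rb"))
def rect(p): 
    c,s,a=cv2.minAreaRect((p[:,:2]*1000).astype(np.float32)); return np.round(c,1),np.round(s,1),round(a,2)
T={n:cloud(d[n]) for n in d}
def reg(n,x,y,z):
    P=T[n]; m=(P[...,0]>x[0])&(P[...,0]<x[1])&(P[...,1]>y[0])&(P[...,1]<y[1])&(P[...,2]>z[0])&(P[...,2]<z[1]); return P[m],d[n]["color"][m].astype(int)
for n in T:
    p,c=reg(n,(.4,.9),(-.3,.2),(.242,.262)); print(n,"hi top",len(p),rect(p),np.median(p[:,2]))
    p,c=reg(n,(.63,.9),(-.3,.2),(.18,.198)); print(n,"lo top",len(p),rect(p))
    p,c=reg(n,(.5,.65),(-.2,-.06),(.09,.15)); k=c.min(1)>150; q=p[k]; print(n,"btn",k.sum(),rect(q),np.round(q.mean(0),4))
    p,c=reg(n,(.4,.66),(0.0,.12),(.105,.125)); k=(c[:,0]>c[:,2]+30); print(n,"pkt",k.sum(),rect(p[k]),np.median(p[k,2]))
    p,c=reg(n,(.3,.62),(-.55,-.25),(.036,.055)); print(n,"carton",len(p),rect(p))
    p,c=reg(n,(.4,.6),(-.14,.02),(.018,.035)); print(n,"tape",len(p),rect(p))
    p,c=reg(n,(.45,.66),(0.0,.09),(.2,.27)); k=c.max(1)<70; print(n,"grip",k.sum(),np.round(p[k].mean(0),4),np.round(p[k].min(0),3),np.round(p[k].max(0),3))
E
python3 m.py
```

```text
scene hi top 1743 (array([664.5, -95.1]), array([170.1, 288.1]), 3.49) 0.2502289772262072
scene lo top 695 (array([684.5, -70.4]), array([316.7, 139.7]), 79.88)
scene btn 262 (array([ 597.6, -143.8]), array([108.6,  73.9]), 53.25) [ 0.6022 -0.1432  0.1156]
scene pkt 226 (array([545.2,  38.9]), array([55.9, 67.5]), 83.95) 0.11310772399997715
scene carton 518 (array([ 445.7, -382.3]), array([154.7, 200. ]), 87.55)
scene tape 204 (array([509.4, -28.2]), array([140.2,  78.8]), 60.38)
scene grip 86 [0.5936 0.03   0.2487] [0.569 0.018 0.222] [0.617 0.045 0.27 ]
top hi top 1956 (array([670.4, -90.8]), array([271.7, 163.3]), 88.42) 0.25295318656320187
top lo top 1188 (array([703.5,  11.5]), array([156.4, 134.5]), 78.88)
top btn 129 (array([ 592.6, -123.1]), array([44.3, 39.9]), 89.48) [ 0.5921 -0.1226  0.1257]
top pkt 275 (array([548.2,  47. ]), array([54.4, 69.6]), 84.01) 0.11682944906308523
top carton 322 (array([ 447.2, -376.9]), array([151.2, 199.5]), 87.57)
top tape 146 (array([523.7, -62.8]), array([ 83.7, 140.8]), 54.38)
top grip 53 [0.5987 0.0379 0.2523] [0.571 0.027 0.231] [0.616 0.053 0.27 ]
```

```bash
cat >> m.py <<'E'
print()
for n in T:
    for (x,y) in [(.4,.05),(.45,-.2),(.5,.25),(.6,-.25),(.35,-.15),(.65,.22)]:
        p,c=reg(n,(x-.025,x+.025),(y-.025,y+.025),(-.03,.03)); print(n,x,y,len(p),np.round(np.median(p[:,2]),4) if len(p) else 0)
    p,c=reg(n,(.6,.69),(.28,.40),(.155,.175));print("bottle top",rect(p) if len(p) else 0)
    p,c=reg(n,(.35,.55),(.25,.46),(.05,.072));print("clear",rect(p),np.median(p[:,2]))
    p,c=reg(n,(.62,.76),(-.5,-.36),(.09,.11));print("jar",rect(p),np.median(p[:,2]))
    p,c=reg(n,(.38,.52),(.1,.22),(.1,.13));print("red",rect(p),np.median(p[:,2]))
    p,c=reg(n,(.5,.66),(.11,.22),(.1,.13));print("purple",rect(p),np.median(p[:,2]))
E
python3 m.py | sed '1,/^$/d'
```

```text
scene 0.4 0.05 133 -0.0011
scene 0.45 -0.2 184 -0.0005
scene 0.5 0.25 91 -0.0014
scene 0.6 -0.25 190 -0.0008
scene 0.35 -0.15 171 -0.0006
scene 0.65 0.22 24 -0.0021
bottle top (array([670.3, 342.7]), array([23.3, 16.2]), 83.01)
clear (array([447.1, 367.1]), array([160.1, 198.9]), 85.29) 0.05729191113395804
jar (array([ 703.9, -391.4]), array([59.9, 59.5]), 9.13) 0.09861379257584035
red (array([449.4, 163.2]), array([55.4, 80.6]), 12.69) 0.11229873170939841
purple (array([601.2, 168.4]), array([76.4, 55. ]), 77.6) 0.11112642854297494
top 0.4 0.05 157 0.0024
top 0.45 -0.2 159 0.0021
top 0.5 0.25 158 0.0017
top 0.6 -0.25 142 0.0014
top 0.35 -0.15 153 0.0023
top 0.65 0.22 106 0.0022
bottle top (array([673.5, 351.3]), array([23.1, 26.4]), 0.56)
clear (array([448.5, 374.9]), array([153.7, 199.1]), 84.07) 0.06135303260114289
jar (array([ 705.1, -387.3]), array([53.4, 60.2]), 88.04) 0.10126458968340701
red (array([451.7, 168.4]), array([54.5, 70.6]), 12.71) 0.11630699705537206
purple (array([602.8, 174.2]), array([70.5, 54.6]), 77.26) 0.1159436515452621
```

```bash
cat > fit.py <<'E'
from m import *
from scipy.optimize import minimize
def model(x,y):
    z=np.full(x.shape,np.nan); z[:]=0
    i=(x>-136)&(x<-40)&(y>-147)&(y<-2); z[i]=.128+(x[i]+40)/1000*55/96
    i=(x>-93)&(x<50)&(y>-150)&(y<0); z[i]=np.where(x[i]<-40,.245+(x[i]+93)/53*.007,.252)
    i=(x>-40)&(x<50)&(abs(y)<155); z[i]=np.where(y[i]<0,.252,.190); return z
def fit(P,dz):
    P=P[(P[:,0]>.48)&(P[:,0]<.85)&(P[:,1]>-.3)&(P[:,1]<.13)]; P=P[np.isfinite(P[:,0])]
    def cost(v):
        c,s=np.cos(v[2]),np.sin(v[2]); x=(P[:,0]*1000-v[0]);y=(P[:,1]*1000-v[1])
        return np.minimum(abs(model(c*x+s*y,-s*x+c*y)+dz-P[:,2]),.02).mean()
    best=min((minimize(cost,[a,b,t],method="Nelder-Mead",options=dict(initial_simplex=[[a,b,t],[a+10,b,t],[a,b+10,t],[a,b,t+.05]])) for a in(680,700,720) for b in(-60,-40,-20) for t in(-.25,-.15,-.05)),key=lambda o:o.fun)
    return best.x,best.fun
if __name__=="__main__":
    for n,dz in(("top",.002),("scene",-.001)): print(n,fit(T[n].reshape(-1,3),dz))
E
python3 fit.py | tail -2
```

```text
top (array([ 7.05419692e+02, -6.83493312e+01, -1.86640421e-01]), np.float64(0.004798637322481276))
scene (array([ 7.03699965e+02, -7.19430334e+01, -1.86750091e-01]), np.float64(0.007780398929305063))
```

```bash
cat >> h.py <<'E'
from scipy.spatial.transform import Rotation as Rn
def tool(psi,th):
    X=np.array([np.cos(psi),np.sin(psi),0]); Y=np.array([-np.sin(psi),np.cos(psi),0])
    z=np.sin(th)*X-np.cos(th)*np.array([0,0,1]); return np.stack([np.cross(Y,z),Y,z],1)
def plan(pts,o=None):
    """pts: list of (pos,R); prints shift cm and rotvec from current pose"""
    o=o or r.get_obs(); p0,R0=o["tcp_pos"],o["ee_rot"]
    for p,R in pts: print("t",np.round(R0.T@(np.array(p)-p0)*100,2),"r",np.round(Rn.from_matrix(R0.T@R).as_rotvec(),3))
BO=np.array([.7045,-.070]); BY=-.187
def box(x,y,z):
    c,s=np.cos(BY),np.sin(BY); return np.array([BO[0]+(c*x-s*y)/1000,BO[1]+(s*x+c*y)/1000,z/1000])
E
python3 - <<'E'
from h import *
R=tool(-.105,np.pi/6); plan([((.547,.043,.088)-R[:,2]*.16,R)])
E
```

```text
t [-40.04 -42.82  -0.23] r [-0.088 -0.519 -0.33 ]
```

>>> move_arm(commands=[{"gripper": 1,"tx": -40,"ty": -42.8,"tz": -0.2,"rx": -0.088,"ry": -0.519,"rz": -0.33},{"gripper": 1,"tx": -40,"ty": -42.8,"tz": -0.2,"rx": -0.088,"ry": -0.519,"rz": -0.33},{"gripper": 1,"tx": -40,"ty": -42.8,"tz": -0.2,"rx": -0.088,"ry": -0.519,"rz": -0.33},{"gripper": 1,"tx": -40,"ty": -42.8,"tz": -0.2,"rx": -0.088,"ry": -0.519,"rz": -0.33},{"gripper": 1,"tx": -40,"ty": -42.8,"tz": -0.2,"rx": -0.088,"ry": -0.519,"rz": -0.33},{"gripper": 1,"tx": -40,"ty": -42.8,"tz": -0.2,"rx": -0.088,"ry": -0.519,"rz": -0.33},{"gripper": 1,"tx": -40,"ty": -42.8,"tz": -0.2,"rx": -0.088,"ry": -0.519,"rz": -0.33},{"gripper": 1,"tx": -40,"ty": -42.8,"tz": -0.2,"rx": -0.088,"ry": -0.519,"rz": -0.33},{"gripper": 1,"tx": -40,"ty": -42.8,"tz": -0.2,"rx": -0.088,"ry": -0.519,"rz": -0.33},{"gripper": 1,"tx": -40,"ty": -42.8,"tz": -0.2,"rx": -0.088,"ry": -0.519,"rz": -0.33},{"gripper": 1,"tx": -40,"ty": -42.8,"tz": -0.2,"rx": -0.088,"ry": -0.519,"rz": -0.33},{"gripper": 1,"tx": -40,"ty": -42.8,"tz": -0.2,"rx": -0.088,"ry": -0.519,"rz": -0.33}])

```text
t: 2.9
tcp_pos: [0.4672, 0.0526, 0.2265]
ee_rot: [[-0.861, 0.104, 0.498], [0.09, 0.995, -0.052], [-0.501, -0.0, -0.866]]
force: [-0.4, -0.0, 0.1]
width: 0.0939
grip_force: 0.0
```

```bash
cat >> h.py <<'E'
def wcloud(s,o):
    z=s["range_z"]; h,w=z.shape; v,u=np.mgrid[:h,:w]; F=f(s); du,dv=u-s["cx"],v-s["cy"]; rr=np.hypot(du,dv)+1e-9
    t=rr/F; k=np.tan(t)/rr; p=np.stack([du*k*z,-dv*k*z,-z],-1)
    p[(z==0)|(t>1.4)]=np.nan
    M=np.array(s["mount"]); P=p@M[:3,:3].T+M[:3,3]; return P@o["ee_rot"].T+o["tcp_pos"]
def snapw(n):
    o=r.get_obs(); s=r.snapshot("wrist"); save(n+".png",s); P=wcloud(s,o); np.savez("pics/"+n,P=P,c=s["color"]); return o,s,P
E
python3 - <<'E'
from h import *
o,s,P=snapw("w1"); print(s["vertical_fov"],s["mount"])
c=s["color"].astype(int)
print("floor",np.nanmedian(P[...,2][(abs(P[...,2])<.02)]))
m=(P[...,2]>.105)&(P[...,2]<.125)&(P[...,0]>.46)&(P[...,0]<.64)&(P[...,1]>-.02)&(P[...,1]<.11)&(c[...,0]>c[...,2]+25)
print(m.sum(),cv2.minAreaRect((P[m][:,:2]*1000).astype(np.float32)),np.median(P[m][:,2]),np.round(np.argwhere(m).mean(0)))
E
```

```text
65.70646984690485 [[ 7.81439540e-04  9.64390039e-01  2.64482969e-01  7.74184203e-02]
 [ 9.99999672e-01 -6.97563315e-04 -4.11051686e-04 -4.66867034e-04]
 [-2.11920535e-04  2.64483204e-01 -9.64390268e-01 -1.59734207e-01]
 [ 0.00000000e+00  0.00000000e+00  0.00000000e+00  1.00000000e+00]]
floor 1.5395024065098517e-05
2629 ((548.6254272460938, 45.41600799560547), (54.21044921875, 71.6851577758789), 84.18169403076172) 0.11427874088646062 [195. 258.]
```

View pics/w1.png

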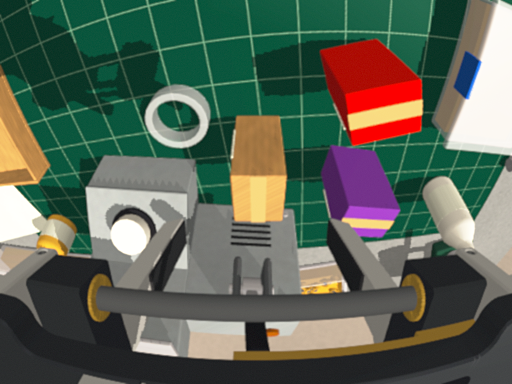

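The wrist view shows the brown packet at (258,170), with its top face clear of the fingers. The button is at (130,235), and purple and red sit at the right. Now I'll descend and grip.

Run:
```python
from h import *
R=tool(-.102,np.pi/6); plan([((.5485,.0455,.088),R)])
```

```text
t [-0.15  0.13 16.07] r [-0.001  0.001 -0.001]
```

>>> move_arm(commands=[{"gripper": 1,"ty": 0.1,"tx": -0.15,"tz": 5},{"gripper": 1,"ty": 0.1,"tx": -0.15,"tz": 9},{"gripper": 1,"ty": 0.1,"tx": -0.15,"tz": 13},{"gripper": 1,"ty": 0.1,"tx": -0.15,"tz": 16},{"gripper": 1,"ty": 0.1,"tx": -0.15,"tz": 16},{"gripper": 0,"ty": 0.1,"tx": -0.15,"tz": 16},{"gripper": 0,"ty": 0.1,"tx": -0.15,"tz": 16},{"gripper": 0,"ty": 0.1,"tx": -0.15,"tz": 16},{"gripper": 0,"ty": 0.1,"tx": -0.15,"tz": 16},{"gripper": 0,"ty": 0.1,"tx": -0.15,"tz": 16}])

```text
invalid input
```

>>> move_arm(commands=[{"gripper": 1,"tx": -0.15,"ty": 0.1,"tz": 5,"rx": 0,"ry": 0,"rz": 0},{"gripper": 1,"tx": -0.15,"ty": 0.1,"tz": 9,"rx": 0,"ry": 0,"rz": 0},{"gripper": 1,"tx": -0.15,"ty": 0.1,"tz": 13,"rx": 0,"ry": 0,"rz": 0},{"gripper": 1,"tx": -0.15,"ty": 0.1,"tz": 16,"rx": 0,"ry": 0,"rz": 0},{"gripper": 1,"tx": -0.15,"ty": 0.1,"tz": 16,"rx": 0,"ry": 0,"rz": 0},{"gripper": 0,"tx": -0.15,"ty": 0.1,"tz": 16,"rx": 0,"ry": 0,"rz": 0},{"gripper": 0,"tx": -0.15,"ty": 0.1,"tz": 16,"rx": 0,"ry": 0,"rz": 0},{"gripper": 0,"tx": -0.15,"ty": 0.1,"tz": 16,"rx": 0,"ry": 0,"rz": 0},{"gripper": 0,"tx": -0.15,"ty": 0.1,"tz": 16,"rx": 0,"ry": 0,"rz": 0},{"gripper": 0,"tx": -0.15,"ty": 0.1,"tz": 16,"rx": 0,"ry": 0,"rz": 0}])

```text
t: 4.2
tcp_pos: [0.5483, 0.045, 0.089]
ee_rot: [[-0.861, 0.104, 0.498], [0.09, 0.995, -0.052], [-0.501, -0.0, -0.865]]
force: [-2.3, 0.9, 4.3]
width: 0.0547
grip_force: 30.0
```

Run:
```python
from h import *
o=r.get_obs();R=o["ee_rot"];S=tool(-.4,np.pi/6); plan([(o["tcp_pos"]-R[:,2]*.16,R),((.447,-.378,.227),S),((.447,-.378,.115),S),((.447,-.378,.096),S)],o)
```

```text
t [  0.   0. -16.] r [0. 0. 0.]
t [ -1.98 -43.13 -14.79] r [0.148 0.001 0.257]
t [  3.63 -43.12  -5.1 ] r [0.148 0.001 0.257]
t [  4.58 -43.12  -3.45] r [0.148 0.001 0.257]
```

>>> move_arm(commands=[{"gripper": 0,"tx": 0,"ty": 0,"tz": -5,"rx": 0,"ry": 0,"rz": 0},{"gripper": 0,"tx": 0,"ty": 0,"tz": -10,"rx": 0,"ry": 0,"rz": 0},{"gripper": 0,"tx": 0,"ty": 0,"tz": -16,"rx": 0,"ry": 0,"rz": 0},{"gripper": 0,"tx": 0,"ty": -5,"tz": -16,"rx": 0,"ry": 0,"rz": 0},{"gripper": 0,"tx": -1,"ty": -10,"tz": -15.5,"rx": 0.05,"ry": 0,"rz": 0.08},{"gripper": 0,"tx": -1,"ty": -15,"tz": -15.5,"rx": 0.05,"ry": 0,"rz": 0.08},{"gripper": 0,"tx": -2,"ty": -20,"tz": -15,"rx": 0.1,"ry": 0,"rz": 0.17},{"gripper": 0,"tx": -2,"ty": -25,"tz": -15,"rx": 0.1,"ry": 0,"rz": 0.17},{"gripper": 0,"tx": -2,"ty": -30,"tz": -14.8,"rx": 0.148,"ry": 0,"rz": 0.257},{"gripper": 0,"tx": -2,"ty": -35,"tz": -14.8,"rx": 0.148,"ry": 0,"rz": 0.257},{"gripper": 0,"tx": -2,"ty": -40,"tz": -14.8,"rx": 0.148,"ry": 0,"rz": 0.257},{"gripper": 0,"tx": -2,"ty": -43.1,"tz": -14.8,"rx": 0.148,"ry": 0,"rz": 0.257}])

```text
t: 5.7
tcp_pos: [0.4461, -0.3454, 0.2193]
ee_rot: [[-0.806, 0.393, 0.443], [0.35, 0.92, -0.179], [-0.478, 0.011, -0.878]]
force: [-0.0, 1.6, -3.8]
width: 0.0546
grip_force: 30.0
```

Run:
```python
from h import *
S=tool(-.4,np.pi/6); plan([((.447,-.378,z),S) for z in(.17,.125,.105,.096)])
```

```text
t [ 1.14 -3.01  4.95] r [ 0.008 -0.025 -0.009]
t [ 3.29 -3.06  8.9 ] r [ 0.008 -0.025 -0.009]
t [ 4.24 -3.08 10.66] r [ 0.008 -0.025 -0.009]
t [ 4.67 -3.09 11.45] r [ 0.008 -0.025 -0.009]
```

>>> move_arm(commands=[{"gripper": 0,"tx": 0,"ty": 0,"tz": 0,"rx": 0,"ry": 0,"rz": 0},{"gripper": 0,"tx": 0,"ty": 0,"tz": 0,"rx": 0,"ry": 0,"rz": 0}])

```text
t: 5.95
tcp_pos: [0.4463, -0.3436, 0.2185]
ee_rot: [[-0.807, 0.393, 0.441], [0.35, 0.92, -0.179], [-0.476, 0.01, -0.879]]
force: [0.1, 0.1, -2.8]
width: 0.0547
grip_force: 30.0
```

Run:
```python
from h import *
S=tool(-.4,np.pi/6); plan([((.447,-.378,z),S) for z in(.17,.125,.105,.096)])
```

```text
t [ 1.05 -3.18  4.91] r [ 0.007 -0.028 -0.008]
t [ 3.19 -3.22  8.87] r [ 0.007 -0.028 -0.008]
t [ 4.14 -3.24 10.63] r [ 0.007 -0.028 -0.008]
t [ 4.57 -3.25 11.42] r [ 0.007 -0.028 -0.008]
```

>>> move_arm(commands=[{"gripper": 0,"tx": 1,"ty": -3.2,"tz": 4.9,"rx": 0.007,"ry": -0.028,"rz": -0.008},{"gripper": 0,"tx": 1,"ty": -3.2,"tz": 4.9,"rx": 0.007,"ry": -0.028,"rz": -0.008},{"gripper": 0,"tx": 3.2,"ty": -3.2,"tz": 8.9,"rx": 0.007,"ry": -0.028,"rz": -0.008},{"gripper": 0,"tx": 4.1,"ty": -3.2,"tz": 10.6,"rx": 0.007,"ry": -0.028,"rz": -0.008},{"gripper": 0,"tx": 4.5,"ty": -3.2,"tz": 11.3,"rx": 0.007,"ry": -0.028,"rz": -0.008},{"gripper": 0,"tx": 4.5,"ty": -3.2,"tz": 11.3,"rx": 0.007,"ry": -0.028,"rz": -0.008},{"gripper": 0,"tx": 4.5,"ty": -3.2,"tz": 11.3,"rx": 0.007,"ry": -0.028,"rz": -0.008}])

```text
t: 6.82
tcp_pos: [0.4609, -0.3641, 0.1071]
ee_rot: [[-0.795, 0.419, 0.438], [0.365, 0.908, -0.205], [-0.484, -0.003, -0.875]]
force: [-0.5, -1.0, -3.1]
width: 0.0551
grip_force: 30.0
```

Run:
```python
from h import *
o=r.get_obs(); print(np.round(o["qpos"],3),np.round(o["joint_vel"],2))
S=tool(-.4,np.pi/6); plan([((.46,-.37,.096),o["ee_rot"])])
```

```text
[ 0.424  0.267  0.209  2.293 -1.018  0.163  2.728] [-0.05 -0.02  0.08 -0.01  0.   -0.01  0.  ]
t [ 0.39 -0.57  1.05] r [0. 0. 0.]
```

>>> move_arm(commands=[{"gripper": 0,"tx": 0.35,"ty": 0.2,"tz": 0.8,"rx": -0.048,"ry": 0,"rz": -0.088},{"gripper": 0,"tx": 0.35,"ty": 0.2,"tz": 0.8,"rx": -0.048,"ry": 0,"rz": -0.088},{"gripper": 0,"tx": 0.35,"ty": 0.2,"tz": 0.8,"rx": -0.048,"ry": 0,"rz": -0.088}])

```text
t: 7.2
tcp_pos: [0.4815, -0.3433, 0.1074]
ee_rot: [[-0.822, 0.366, 0.435], [0.317, 0.93, -0.184], [-0.473, -0.014, -0.881]]
force: [1.9, -3.5, -1.2]
width: 0.056
grip_force: 29.4
```

Run:
```python
from h import *
o=r.get_obs(); print(np.round(o["qpos"],3))
plan([((.46,-.37,.096),o["ee_rot"])])
```

```text
[ 0.262  0.279  0.333  2.283 -1.018  0.195  2.728]
t [ 1.46 -3.26  0.56] r [0. 0. 0.]
```

>>> move_arm(commands=[{"gripper": 0,"tx": -1.7,"ty": -1,"tz": -2,"rx": 0,"ry": 0,"rz": 0},{"gripper": 0,"tx": -3,"ty": -2.8,"tz": -4,"rx": 0.05,"ry": 0,"rz": 0.1},{"gripper": 0,"tx": -3.3,"ty": -2.8,"tz": -4,"rx": 0.18,"ry": 0,"rz": 0.335},{"gripper": 0,"tx": -3.3,"ty": -2.8,"tz": -4,"rx": 0.18,"ry": 0,"rz": 0.335},{"gripper": 0,"tx": -3.3,"ty": -2.8,"tz": -4,"rx": 0.18,"ry": 0,"rz": 0.335},{"gripper": 0,"tx": -3.3,"ty": -2.8,"tz": -4,"rx": 0.18,"ry": 0,"rz": 0.335}])

```text
t: 7.95
tcp_pos: [0.48, -0.3717, 0.157]
ee_rot: [[-0.647, 0.684, 0.338], [0.598, 0.73, -0.332], [-0.474, -0.013, -0.88]]
force: [-0.7, -0.1, -2.1]
width: 0.0562
grip_force: 29.3
```

Run:
```python
from h import *
o=r.get_obs(); print(np.round(o["qpos"],3),np.round(o["joint_vel"],2))
S=tool(-.7,np.pi/6); plan([((.455,-.375,z),S) for z in(.16,.096)])
```

```text
[-0.372  0.314  0.999  2.248 -0.594  0.272  1.898] [ 0.05 -0.01 -0.02  0.   -0.   -0.    0.01]
t [ 1.27 -1.95 -1.  ] r [-0.037 -0.03  -0.04 ]
t [ 4.31 -1.87  4.63] r [-0.037 -0.03  -0.04 ]
```

>>> move_arm(commands=[{"gripper": 0,"tx": 1.3,"ty": -1.9,"tz": -1,"rx": -0.037,"ry": -0.03,"rz": -0.04},{"gripper": 0,"tx": 2.5,"ty": -1.9,"tz": 1.3,"rx": -0.037,"ry": -0.03,"rz": -0.04},{"gripper": 0,"tx": 3.4,"ty": -1.9,"tz": 3,"rx": -0.037,"ry": -0.03,"rz": -0.04},{"gripper": 0,"tx": 3.4,"ty": -1.9,"tz": 3,"rx": -0.037,"ry": -0.03,"rz": -0.04}])

```text
t: 8.45
tcp_pos: [0.4546, -0.3779, 0.1204]
ee_rot: [[-0.664, 0.648, 0.374], [0.564, 0.762, -0.318], [-0.491, -0.0, -0.871]]
force: [0.1, -1.2, -2.1]
width: 0.0558
grip_force: 29.3
```

Run:
```python
from h import *
o,s,P=snapw("w2"); print(np.round(o["qpos"],3))
t=r.snapshot("scene"); a=cv2.resize(t["color"][240:370,150:320],(512,391)); cv2.imwrite("pics/w2b.png",np.hstack([cv2.resize(s["color"],(288,391)),a])[...,::-1])
S=tool(-.7,np.pi/6); plan([((.455,-.375,z),S) for z in(.11,.096)])
```

```text
[-0.115  0.302  0.759  2.317 -1.02   0.163  2.41 ]
t [0.76 0.15 0.88] r [-0.002 -0.009 -0.009]
t [1.45 0.15 2.1 ] r [-0.002 -0.009 -0.009]
```

View pics/w2b.png

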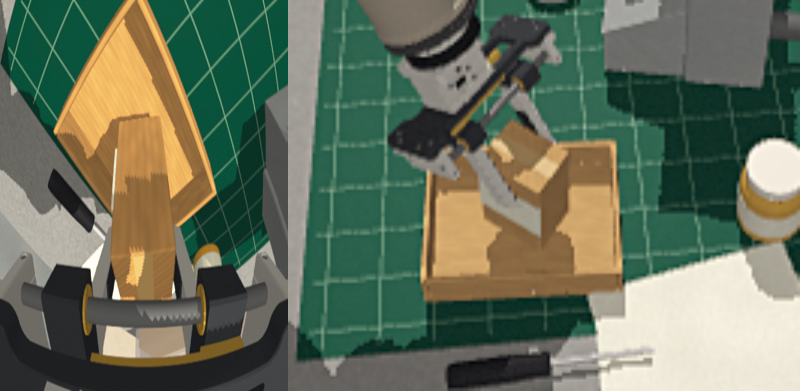

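Run:
```python
from h import *
z=np.load("pics/w2.npz"); P=z["P"];c=z["c"].astype(int); o=r.get_obs()
L=(P-o["tcp_pos"])@o["ee_rot"]   # tool frame
m=(abs(L[...,1])<.03)&(c[...,0]>c[...,2]+25)&(P[...,2]>.06)&(np.hypot(P[...,0]-.455,P[...,1]+.378)<.12)
# local normals
dx=np.roll(P,-3,1)-np.roll(P,3,1);dy=np.roll(P,-3,0)-np.roll(P,3,0);n=np.cross(dx,dy);n/=np.linalg.norm(n,axis=-1,keepdims=True)
n[n[...,2]<0]*=-1
N=n[m];N=N[np.isfinite(N[:,0])]
for k in range(2):
    up=N[:,2]>.75 if k==0 else N[:,2]<.5
    print(up.sum(),np.round(np.median(N[up],0),3) if up.sum() else 0)
mm=m&(n[...,2]>.75); Q=P[mm]; print(np.round(Q.min(0),3),np.round(Q.max(0),3)); q=Q-Q.mean(0); print(np.linalg.svd(q,full_matrices=False)[2][2],np.round(Q.mean(0),4))
```

```text
5913 [ 0.098 -0.034  0.975]
11729 [-0.527  0.325  0.103]
[ 0.383 -0.403  0.115] [ 0.484 -0.306  0.206]
[ 0.49847235 -0.44388342  0.74464275] [ 0.4348 -0.3595  0.1597]
```

Run:
```python
from h import *
S=tool(-.8,np.pi/6); plan([((.482,-.387,z),S) for z in(.13,.112,.101)])
```

```text
t [-2.69  1.    0.54] r [ 0.048 -0.009  0.078]
t [-1.8  1.   2.1] r [ 0.048 -0.009  0.078]
t [-1.26  1.    3.06] r [ 0.048 -0.009  0.078]
```

>>> move_arm(commands=[{"gripper": 0,"tx": -2.7,"ty": 1,"tz": 0.5,"rx": 0.048,"ry": -0.009,"rz": 0.078},{"gripper": 0,"tx": -2.7,"ty": 1,"tz": 0.5,"rx": 0.048,"ry": -0.009,"rz": 0.078},{"gripper": 0,"tx": -1.8,"ty": 1,"tz": 2.1,"rx": 0.048,"ry": -0.009,"rz": 0.078},{"gripper": 0,"tx": -1.8,"ty": 1,"tz": 2.1,"rx": 0.048,"ry": -0.009,"rz": 0.078}])

```text
t: 9.05
tcp_pos: [0.4826, -0.3856, 0.113]
ee_rot: [[-0.608, 0.715, 0.346], [0.621, 0.699, -0.355], [-0.496, -0.001, -0.869]]
force: [-0.3, -1.0, -2.3]
width: 0.0558
grip_force: 29.3
```

Run:
```python
from h import *
o=r.get_obs(); print(np.round(o["qpos"],3))
S=tool(-.8,np.pi/6); plan([((.482,-.387,z),S) for z in(.103,.099,.095)])
```

```text
[-0.194  0.391  0.815  2.27  -1.021  0.163  2.263]
t [ 0.45 -0.14  0.9 ] r [ 0.    -0.005  0.003]
t [ 0.64 -0.14  1.25] r [ 0.    -0.005  0.003]
t [ 0.84 -0.14  1.59] r [ 0.    -0.005  0.003]
```

Reached this time. I'll lower gently until contact.

>>> move_arm(commands=[{"gripper": 0,"tx": 0.45,"ty": -0.1,"tz": 0.9,"rx": 0,"ry": 0,"rz": 0},{"gripper": 0,"tx": 0.6,"ty": -0.1,"tz": 1.2,"rx": 0,"ry": 0,"rz": 0},{"gripper": 0,"tx": 0.75,"ty": -0.1,"tz": 1.5,"rx": 0,"ry": 0,"rz": 0},{"gripper": 0,"tx": 0.75,"ty": -0.1,"tz": 1.5,"rx": 0,"ry": 0,"rz": 0}])

```text
t: 9.55
tcp_pos: [0.4852, -0.3884, 0.1035]
ee_rot: [[-0.613, 0.715, 0.336], [0.623, 0.699, -0.35], [-0.485, -0.006, -0.874]]
force: [0.5, -0.4, -2.1]
width: 0.056
grip_force: 29.3
```

Run:
```python
from h import *
o=r.get_obs(); print(np.round(o["qpos"],3))
t=r.snapshot("scene"); a=cv2.resize(t["color"][240:370,150:320],(785,600),interpolation=cv2.INTER_CUBIC); cv2.imwrite("pics/s3.png",a[...,::-1])
```

```text
[-0.155  0.411  0.775  2.257 -1.021  0.163  2.261]
```

View pics/s3.png

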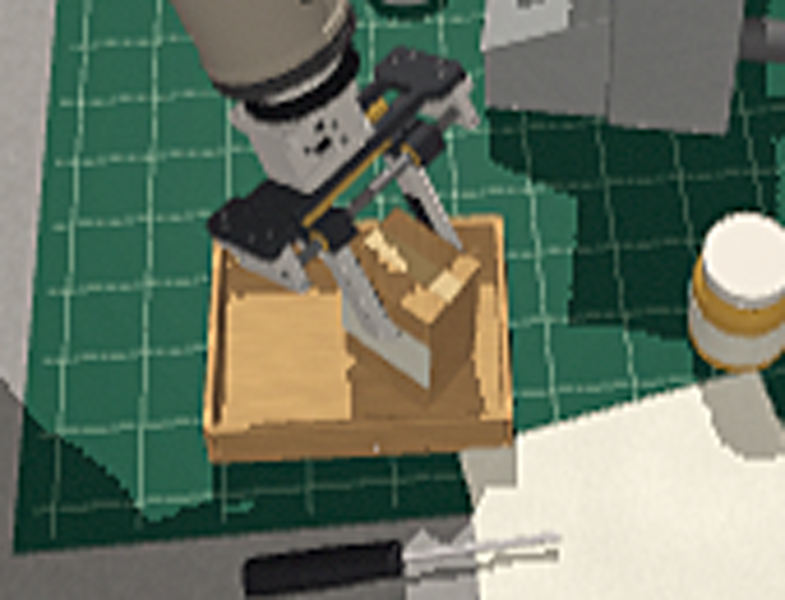

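>>> move_arm(commands=[{"gripper": 0,"tx": 0,"ty": 0,"tz": 0,"rx": 0.097,"ry": 0,"rz": 0.175},{"gripper": 0,"tx": 0,"ty": 0,"tz": 0,"rx": 0.097,"ry": 0,"rz": 0.175},{"gripper": 0,"tx": 0.24,"ty": 0,"tz": 0.44,"rx": 0.097,"ry": 0,"rz": 0.175},{"gripper": 0,"tx": 0.24,"ty": 0,"tz": 0.44,"rx": 0.097,"ry": 0,"rz": 0.175}])

```text
t: 10.1
tcp_pos: [0.4848, -0.3881, 0.0981]
ee_rot: [[-0.478, 0.839, 0.26], [0.732, 0.544, -0.41], [-0.485, -0.005, -0.874]]
force: [-0.1, -0.3, -2.1]
width: 0.056
grip_force: 29.3
```

Run:
```python
from h import *
o=r.get_obs(); print(np.round(o["qpos"],3))
S=tool(-1.,np.pi/6); plan([((.482,-.387,z),S) for z in(.103,.099,.095)])
```

```text
[-0.359  0.54   0.987  2.246 -1.02   0.219  1.995]
t [-0.02 -0.18 -0.55] r [-0.002 -0.017  0.007]
t [ 0.17 -0.18 -0.2 ] r [-0.002 -0.017  0.007]
t [ 0.37 -0.17  0.15] r [-0.002 -0.017  0.007]
```

>>> move_arm(commands=[{"gripper": 0,"tx": 0,"ty": -0.1,"tz": 0,"rx": 0,"ry": -0.06,"rz": 0},{"gripper": 0,"tx": 0.25,"ty": -0.1,"tz": 0.2,"rx": 0,"ry": -0.06,"rz": 0},{"gripper": 0,"tx": 0.45,"ty": -0.1,"tz": 0.4,"rx": 0,"ry": -0.06,"rz": 0},{"gripper": 0,"tx": 0.45,"ty": -0.1,"tz": 0.4,"rx": 0,"ry": -0.06,"rz": 0}])

```text
t: 10.6
tcp_pos: [0.4878, -0.3876, 0.1041]
ee_rot: [[-0.466, 0.842, 0.271], [0.715, 0.539, -0.446], [-0.521, -0.014, -0.853]]
force: [-0.1, -0.3, -2.7]
width: 0.0558
grip_force: 29.3
```

>>> move_arm(commands=[{"gripper": 0,"tx": 0.5,"ty": -0.2,"tz": 0.6,"rx": 0,"ry": 0.06,"rz": 0},{"gripper": 0,"tx": 0.5,"ty": -0.2,"tz": 0.6,"rx": 0,"ry": 0.06,"rz": 0},{"gripper": 0,"tx": 0.6,"ty": -0.2,"tz": 0.75,"rx": 0,"ry": 0.06,"rz": 0},{"gripper": 0,"tx": 0.7,"ty": -0.2,"tz": 0.95,"rx": 0,"ry": 0.06,"rz": 0},{"gripper": 0,"tx": 0.7,"ty": -0.2,"tz": 0.95,"rx": 0,"ry": 0.06,"rz": 0}])

```text
t: 11.22
tcp_pos: [0.4857, -0.3891, 0.0939]
ee_rot: [[-0.479, 0.843, 0.244], [0.74, 0.537, -0.405], [-0.473, -0.013, -0.881]]
force: [-7.9, 3.9, 22.7]
width: 0.055
grip_force: 30.0
```

>>> move_arm(commands=[{"gripper": 0,"tx": -0.1,"ty": 0,"tz": -0.2,"rx": 0,"ry": 0,"rz": 0},{"gripper": 1,"tx": -0.1,"ty": 0,"tz": -0.2,"rx": 0,"ry": 0,"rz": 0},{"gripper": 1,"tx": -0.1,"ty": 0,"tz": -0.2,"rx": 0,"ry": 0,"rz": 0},{"gripper": 1,"tx": -0.1,"ty": 0,"tz": -0.2,"rx": 0,"ry": 0,"rz": 0},{"gripper": 1,"tx": -0.1,"ty": 0,"tz": -0.2,"rx": 0,"ry": 0,"rz": 0},{"gripper": 1,"tx": -0.1,"ty": 0,"tz": -4,"rx": 0,"ry": 0,"rz": 0},{"gripper": 1,"tx": -0.1,"ty": 0,"tz": -8,"rx": 0,"ry": 0,"rz": 0},{"gripper": 1,"tx": -0.1,"ty": 0,"tz": -13,"rx": 0,"ry": 0,"rz": 0},{"gripper": 1,"tx": -0.1,"ty": 0,"tz": -13,"rx": 0,"ry": 0,"rz": 0}])

```text
t: 12.35
tcp_pos: [0.4534, -0.333, 0.1849]
ee_rot: [[-0.492, 0.842, 0.22], [0.753, 0.538, -0.378], [-0.437, -0.02, -0.899]]
force: [-0.1, 0.4, 0.2]
width: 0.0939
grip_force: 0.0
```

Run:
```python
from h import *
o,s,P=snapw("w4"); c=s["color"].astype(int)
m=(P[...,2]>.09)&(P[...,2]<.16)&(abs(P[...,0]-.48)<.1)&(abs(P[...,1]+.38)<.1)&(c[...,0]>c[...,2]+25)
Q=P[m]; print(m.sum(),cv2.minAreaRect((Q[:,:2]*1000).astype(np.float32)),np.percentile(Q[:,2],[5,50,95]))
print(np.round(o["qpos"],3)); 
# box fit
from scipy.optimize import minimize
t=r.snapshot("scene"); a=cv2.resize(t["color"][240:370,150:320],(522,400)); cv2.imwrite("pics/s4.png",a[...,::-1])
print(r.search_frame("packet",s))
```

```text
4623 ((482.5453186035156, -386.16839599609375), (55.00479507446289, 72.63646697998047), 32.229976654052734) [0.09507432 0.11991472 0.121099  ]
[-0.788  0.359  1.372  2.256 -0.304  0.426  1.326]
[{'at': [253.0, 193.8], 'conf': 0.69}]
```

View pics/s4.png

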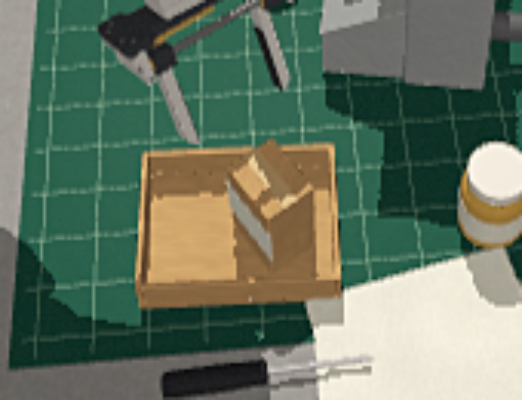

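The packet stands upright in the carton at crop (270,200), with its top level at 0.12 m. Next is the button.

```bash
sed -i 's/BO=np.array.*; BY/BO=np.array([.706,-.069]); BY/' h.py
python3 - <<'E'
from h import *
S=tool(BY,np.pi/6); b=box(-102,-75,124); print(b); plan([(b-S[:,2]*.14,S)])
E
```

```text
[ 0.59183483 -0.12372945  0.124     ]
t [ 10.75  17.7  -12.21] r [-0.394 -0.075 -0.714]
```

>>> move_arm(commands=[{"gripper": 0,"tx": 2,"ty": 3.5,"tz": -3,"rx": -0.08,"ry": -0.015,"rz": -0.14},{"gripper": 0,"tx": 4,"ty": 7,"tz": -6,"rx": -0.16,"ry": -0.03,"rz": -0.28},{"gripper": 0,"tx": 6.5,"ty": 10.5,"tz": -8,"rx": -0.24,"ry": -0.045,"rz": -0.43},{"gripper": 0,"tx": 8.5,"ty": 14,"tz": -10,"rx": -0.32,"ry": -0.06,"rz": -0.57},{"gripper": 0,"tx": 10.7,"ty": 17.7,"tz": -12.2,"rx": -0.394,"ry": -0.075,"rz": -0.714},{"gripper": 0,"tx": 10.7,"ty": 17.7,"tz": -12.2,"rx": -0.394,"ry": -0.075,"rz": -0.714},{"gripper": 0,"tx": 10.7,"ty": 17.7,"tz": -12.2,"rx": -0.394,"ry": -0.075,"rz": -0.714},{"gripper": 0,"tx": 10.7,"ty": 17.7,"tz": -12.2,"rx": -0.394,"ry": -0.075,"rz": -0.714}])

```text
t: 13.5
tcp_pos: [0.5222, -0.1128, 0.2436]
ee_rot: [[-0.853, 0.192, 0.486], [0.165, 0.981, -0.097], [-0.496, -0.003, -0.868]]
force: [-0.1, -0.8, -0.1]
width: 0.0174
grip_force: 0.0
```

```bash
cat > btn.py <<'E'
from h import *
def btn(n):
    o,s,P=snapw(n); print(np.round(o["qpos"],3),o["tcp_pos"],o["width"])
    c=s["color"].astype(int); b=box(-102,-75,124)
    m=(np.linalg.norm(P-b,axis=-1)<.04)&(c.min(-1)>170); Q=P[m]
    print(m.sum(),"btn mean",Q.mean(0),"exp",b,np.argwhere(m).mean(0))
    ax=np.array(tool(BY,np.pi/6)[:,2]); print("height along axis", np.median((Q-b)@-ax)); return o,s,P
if __name__=="__main__":
    o,s,P=btn("w5"); S=tool(BY,np.pi/6); plan([(box(-102,-75,124)-S[:,2]*d,S) for d in(.14,.03,.019,.006)])
E
python3 btn.py
```

```text
[-1.096 -0.317  0.991  2.318  0.738  0.6    0.781] [ 0.52215413 -0.11283466  0.24364446] 0.01740360305808702
1691 btn mean [ 0.59098095 -0.12361655  0.12271329] exp [ 0.59183483 -0.12372945  0.124     ] [187.04494382 259.18509758]
height along axis -0.0001526176682638589
t [-0.1   0.23 -0.11] r [-0.006 -0.004 -0.003]
t [-0.15  0.3  10.89] r [-0.006 -0.004 -0.003]
t [-0.15  0.3  11.99] r [-0.006 -0.004 -0.003]
t [-0.16  0.31 13.28] r [-0.006 -0.004 -0.003]
```

View pics/w5.png

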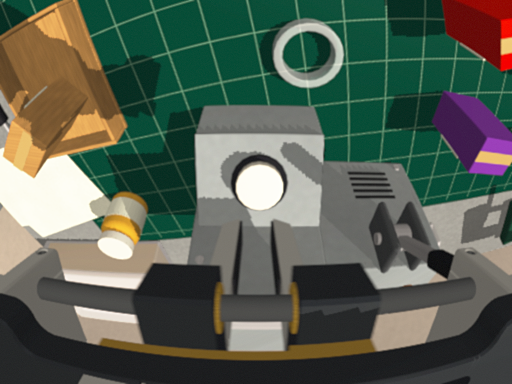

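The wrist view centres the button at (259,187). It matches the expected spot within 1.5 mm, and the lever at (440,262) is well to the side.

>>> move_arm(commands=[{"gripper": 0,"tx": -0.1,"ty": 0.3,"tz": 5,"rx": 0,"ry": 0,"rz": 0},{"gripper": 0,"tx": -0.1,"ty": 0.3,"tz": 10,"rx": 0,"ry": 0,"rz": 0},{"gripper": 0,"tx": -0.1,"ty": 0.3,"tz": 11.6,"rx": 0,"ry": 0,"rz": 0},{"gripper": 0,"tx": -0.1,"ty": 0.3,"tz": 12.5,"rx": 0,"ry": 0,"rz": 0},{"gripper": 0,"tx": -0.1,"ty": 0.3,"tz": 13.3,"rx": 0,"ry": 0,"rz": 0},{"gripper": 0,"tx": -0.1,"ty": 0.3,"tz": 13.3,"rx": 0,"ry": 0,"rz": 0},{"gripper": 0,"tx": -0.1,"ty": 0.3,"tz": 13.3,"rx": 0,"ry": 0,"rz": 0}])

```text
t: 14.42
tcp_pos: [0.5886, -0.1182, 0.1325]
ee_rot: [[-0.853, 0.185, 0.488], [0.161, 0.983, -0.09], [-0.496, 0.001, -0.868]]
force: [-11.0, 30.7, 35.1]
width: 0.0004
grip_force: 19.3
```

>>> move_arm(commands=[{"gripper": 0,"tx": -0.1,"ty": 0.3,"tz": -3,"rx": 0,"ry": 0,"rz": 0},{"gripper": 0,"tx": -0.1,"ty": 0.3,"tz": -8,"rx": 0,"ry": 0,"rz": 0},{"gripper": 0,"tx": -0.1,"ty": 0.3,"tz": -12,"rx": 0,"ry": 0,"rz": 0},{"gripper": 0,"tx": -0.1,"ty": 0.3,"tz": -13,"rx": 0,"ry": 0,"rz": 0}])

```text
t: 14.92
tcp_pos: [0.5404, -0.084, 0.2001]
ee_rot: [[-0.877, 0.15, 0.456], [0.151, 0.988, -0.035], [-0.456, 0.038, -0.889]]
force: [-0.9, 0.7, -0.7]
width: 0.0003
grip_force: 0.0
```

Run:
```python
from btn import *
o,s,P=btn("w6"); print(r.get_obs()["force"]); t=r.snapshot("scene")
a=cv2.resize(t["color"][120:280,180:340],(450,450),interpolation=cv2.INTER_CUBIC); cv2.imwrite("pics/s6.png",np.hstack([a,cv2.resize(s["color"][100:320],(340,450))])[...,::-1])
for q in("lever_grip",): print(r.search_frame(q,t)[:2])
```

```text
[-0.855 -0.012  0.897  2.31   0.065  0.365  1.4  ] [ 0.54035204 -0.08403318  0.20009199] 0.0003287717064815967
2119 btn mean [ 0.59002288 -0.12414825  0.1222922 ] exp [ 0.59183483 -0.12372945  0.124     ] [214.35158093 217.85040113]
height along axis -0.0002922145509080396
[ 1.59392589 -6.66961841  2.40088553]
[{'at': [258.9, 191.5], 'conf': 0.44}]
```

View pics/s6.png

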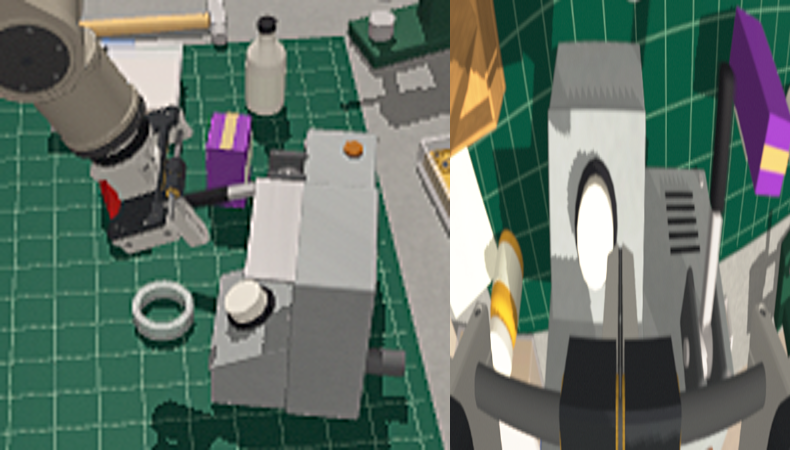

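>>> move_arm(commands=[{"gripper": 0,"tx": 0,"ty": -4,"tz": 0,"rx": 0,"ry": 0,"rz": 0},{"gripper": 0,"tx": 0,"ty": -5,"tz": -2,"rx": 0,"ry": 0,"rz": 0},{"gripper": 0,"tx": 0,"ty": -5,"tz": -4,"rx": 0,"ry": 0,"rz": 0},{"gripper": 0,"tx": 0,"ty": -5,"tz": -6,"rx": 0,"ry": 0,"rz": 0},{"gripper": 0,"tx": 0,"ty": -5,"tz": -6,"rx": 0,"ry": 0,"rz": 0},{"gripper": 0,"tx": 0,"ty": -5,"tz": -6,"rx": 0,"ry": 0,"rz": 0},{"gripper": 0,"tx": 0,"ty": -5,"tz": -6,"rx": 0,"ry": 0,"rz": 0},{"gripper": 0,"tx": 0,"ty": -5,"tz": -6,"rx": 0,"ry": 0,"rz": 0}])

```text
t: 16.08
tcp_pos: [0.5061, -0.1308, 0.2514]
ee_rot: [[-0.877, 0.147, 0.458], [0.149, 0.988, -0.032], [-0.457, 0.04, -0.888]]
force: [-0.1, -0.5, 0.1]
width: 0.0001
grip_force: 0.0
```

Run:
```python
from h import *
o=r.get_obs(); print(np.round(o["qpos"],3))
t=r.snapshot("top"); s=r.snapshot("scene"); 
cv2.imwrite("pics/s7.png",np.hstack([cv2.resize(s["color"][120:280,180:340],(400,400)),cv2.resize(t["color"][130:250,200:320],(400,400))])[...,::-1])
for v,n in((t,"top"),(s,"scene")):
    P=cloud(v)
    # lever: box-frame points
    c,sn=np.cos(BY),np.sin(BY); X=P[...,:2]-BO; bx=c*X[...,0]+sn*X[...,1]; by=-sn*X[...,0]+c*X[...,1]
    m=(abs(by-.085)<.014)&(bx<-.095)&(bx>-.22)&(P[...,2]>.03)&(P[...,2]<.28)&(v["color"].max(-1)<75)
    q=np.arctan2(P[...,2][m]-.16,-(bx[m]+.058)); print(n,m.sum(),"lever q",.873-np.median(q) if m.sum() else None, np.round([bx[m].mean(),by[m].mean(),P[...,2][m].mean()],4))
```

```text
[-0.722 -0.211  0.795  2.285  0.269  0.539  1.313]
top 68 lever q 1.5762972029846247 [-0.1411  0.0866  0.0896]
scene 75 lever q 1.6078393248760758 [-0.1403  0.0768  0.0827]
```

View pics/s7.png

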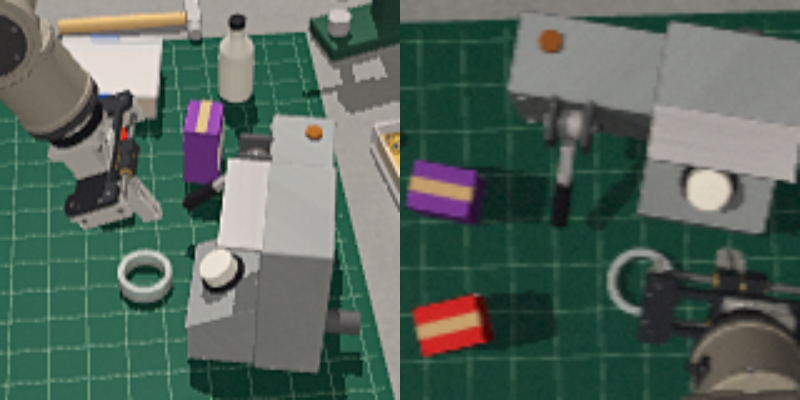

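The lever is fully down and the button is back out at (218,268). Everything else is untouched. Now I'll pinch the grip.

```bash
cat >> h.py <<'E'
def lev(q,rad=115): a=.873-q; return box(-58-rad*np.cos(a),85,160+rad*np.sin(a))
E
python3 - <<'E'
from h import *
S=tool(BY,np.pi/6); g=lev(1.658); print(g); plan([(g-S[:,2]*.12,S)])
E
```

```text
[0.58488224 0.04042492 0.0787151 ]
t [ 4.15 18.05  6.45] r [ 0.054 -0.049  0.015]
```

>>> move_arm(commands=[{"gripper": 0.5,"tx": 0,"ty": 5,"tz": 0,"rx": 0.054,"ry": -0.049,"rz": 0.015},{"gripper": 0.5,"tx": 0,"ty": 10,"tz": 0,"rx": 0.054,"ry": -0.049,"rz": 0.015},{"gripper": 0.5,"tx": 2,"ty": 15,"tz": 2,"rx": 0.054,"ry": -0.049,"rz": 0.015},{"gripper": 0.5,"tx": 4.1,"ty": 18,"tz": 4,"rx": 0.054,"ry": -0.049,"rz": 0.015},{"gripper": 0.5,"tx": 4.1,"ty": 18,"tz": 6.5,"rx": 0.054,"ry": -0.049,"rz": 0.015},{"gripper": 0.5,"tx": 4.1,"ty": 18,"tz": 6.5,"rx": 0.054,"ry": -0.049,"rz": 0.015},{"gripper": 0.5,"tx": 4.1,"ty": 18,"tz": 6.5,"rx": 0.054,"ry": -0.049,"rz": 0.015}])

```text
t: 17.05
tcp_pos: [0.5266, 0.0505, 0.1834]
ee_rot: [[-0.85, 0.187, 0.492], [0.162, 0.982, -0.093], [-0.501, 0.0, -0.865]]
force: [-0.1, 0.2, -0.0]
width: 0.0471
grip_force: 0.0
```

Run:
```python
from h import *
o,s,P=snapw("w8"); print(np.round(o["qpos"],3),o["width"]); g=lev(1.658)
m=(np.linalg.norm(P-g,axis=-1)<.045)&(s["color"].max(-1)<75)&(P[...,2]>.03); Q=P[m]
X=Q[:,:2]-BO;c,sn=np.cos(BY),np.sin(BY);bx=c*X[:,0]+sn*X[:,1];by=-sn*X[:,0]+c*X[:,1]
print(m.sum(),"by pct",np.percentile(by,[2,50,98]),"q",.873-np.median(np.arctan2(Q[:,2]-.16,-(bx+.058))))
S=tool(BY,np.pi/6); plan([(g-S[:,2]*.05,S),(g,S)])
```

```text
[-0.63   0.021  0.23   2.355  0.737  0.419  0.353] 0.04712663458197855
1270 by pct [0.07597891 0.08465474 0.09422049] q 1.592372400395766
t [0.15 0.08 7.05] r [ 0.001  0.002 -0.001]
t [ 0.16  0.07 12.05] r [ 0.001  0.002 -0.001]
```

>>> move_arm(commands=[{"gripper": 0.5,"tx": 0.15,"ty": 0.05,"tz": 5,"rx": 0,"ry": 0,"rz": 0},{"gripper": 0.5,"tx": 0.15,"ty": 0.05,"tz": 9,"rx": 0,"ry": 0,"rz": 0},{"gripper": 0.5,"tx": 0.15,"ty": 0.05,"tz": 12,"rx": 0,"ry": 0,"rz": 0},{"gripper": 0.5,"tx": 0.15,"ty": 0.05,"tz": 12,"rx": 0,"ry": 0,"rz": 0},{"gripper": 0,"tx": 0.15,"ty": 0.05,"tz": 12,"rx": 0,"ry": 0,"rz": 0},{"gripper": 0,"tx": 0.15,"ty": 0.05,"tz": 12,"rx": 0,"ry": 0,"rz": 0},{"gripper": 0,"tx": 0.15,"ty": 0.05,"tz": 12,"rx": 0,"ry": 0,"rz": 0},{"gripper": 0,"tx": 0.15,"ty": 0.05,"tz": 12,"rx": 0,"ry": 0,"rz": 0}])

```text
t: 18.1
tcp_pos: [0.5848, 0.0408, 0.079]
ee_rot: [[-0.85, 0.186, 0.493], [0.161, 0.983, -0.092], [-0.502, 0.001, -0.865]]
force: [-4.8, 1.0, 9.3]
width: 0.0198
grip_force: 30.0
```

Run:
```python
from h import *
o=r.get_obs(); print(np.round(o["qpos"],3)); S=o["ee_rot"]
d=o["tcp_pos"]-lev(1.658); print(d)
plan([(lev(q),S) for q in(1.5,1.3,1.1,.9,.7,.5,.35,.2,.1,.05)],o)
```

```text
[-0.552  0.331  0.259  2.325  1.393  0.167 -0.293]
[-9.80842406e-05  4.18509474e-04  2.60353883e-04]
t [ 0.32 -0.04 -1.75] r [0. 0. 0.]
t [ 0.33 -0.03 -4.05] r [0. 0. 0.]
t [-0.13 -0.03 -6.3 ] r [0. 0. 0.]
t [-1.02 -0.03 -8.42] r [0. 0. 0.]
t [ -2.31  -0.03 -10.31] r [0. 0. 0.]
t [ -3.96  -0.02 -11.92] r [0. 0. 0.]
t [ -5.38  -0.02 -12.88] r [0. 0. 0.]
t [ -6.94  -0.02 -13.63] r [0. 0. 0.]
t [ -8.03  -0.02 -13.99] r [0. 0. 0.]
t [ -8.59  -0.02 -14.13] r [0. 0. 0.]
```

>>> move_arm(commands=[{"gripper": 0,"tx": 0.32,"ty": 0,"tz": -1.75,"rx": 0,"ry": 0,"rz": 0},{"gripper": 0,"tx": 0.4,"ty": 0,"tz": -2.9,"rx": 0,"ry": 0,"rz": 0},{"gripper": 0,"tx": 0.33,"ty": 0,"tz": -4.05,"rx": 0,"ry": 0,"rz": 0},{"gripper": 0,"tx": 0.15,"ty": 0,"tz": -5.2,"rx": 0,"ry": 0,"rz": 0},{"gripper": 0,"tx": -0.13,"ty": 0,"tz": -6.3,"rx": 0,"ry": 0,"rz": 0},{"gripper": 0,"tx": -0.53,"ty": 0,"tz": -7.4,"rx": 0,"ry": 0,"rz": 0},{"gripper": 0,"tx": -1.02,"ty": 0,"tz": -8.42,"rx": 0,"ry": 0,"rz": 0},{"gripper": 0,"tx": -1.02,"ty": 0,"tz": -8.42,"rx": 0,"ry": 0,"rz": 0}])

```text
t: 19.1
tcp_pos: [0.5517, 0.0473, 0.1568]
ee_rot: [[-0.85, 0.185, 0.493], [0.161, 0.983, -0.091], [-0.502, 0.002, -0.865]]
force: [-0.4, 5.0, -0.8]
width: 0.0196
grip_force: 30.0
```

Run:
```python
from h import *
o=r.get_obs(); print(np.round(o["qpos"],3)); S=tool(BY,np.pi/6)
print(o["tcp_pos"]-lev(.9))
plan([(lev(q),S) for q in(.8,.7,.6,.5,.4,.3,.2,.1,.05)],o)
```

```text
[-0.466  0.117  0.102  2.329  0.833  0.346  0.274]
[-1.37525157e-04  5.83294864e-04 -6.42499167e-05]
t [-0.62 -0.05 -0.97] r [ 0.002  0.002 -0.   ]
t [-1.32 -0.05 -1.89] r [ 0.002  0.002 -0.   ]
t [-2.1  -0.05 -2.73] r [ 0.002  0.002 -0.   ]
t [-2.96 -0.05 -3.49] r [ 0.002  0.002 -0.   ]
t [-3.9  -0.05 -4.16] r [ 0.002  0.002 -0.   ]
t [-4.89 -0.04 -4.74] r [ 0.002  0.002 -0.   ]
t [-5.94 -0.04 -5.21] r [ 0.002  0.002 -0.   ]
t [-7.03 -0.04 -5.57] r [ 0.002  0.002 -0.   ]
t [-7.59 -0.04 -5.71] r [ 0.002  0.002 -0.   ]
```

Tracking the arc well.

>>> move_arm(commands=[{"gripper": 0,"tx": -0.6,"ty": 0,"tz": -0.97,"rx": 0,"ry": 0,"rz": 0},{"gripper": 0,"tx": -1.3,"ty": 0,"tz": -1.9,"rx": 0,"ry": 0,"rz": 0},{"gripper": 0,"tx": -2.1,"ty": 0,"tz": -2.73,"rx": 0,"ry": 0,"rz": 0},{"gripper": 0,"tx": -2.96,"ty": 0,"tz": -3.5,"rx": 0,"ry": 0,"rz": 0},{"gripper": 0,"tx": -3.9,"ty": 0,"tz": -4.16,"rx": 0,"ry": 0,"rz": 0},{"gripper": 0,"tx": -4.9,"ty": 0,"tz": -4.74,"rx": 0,"ry": 0,"rz": 0},{"gripper": 0,"tx": -5.94,"ty": 0,"tz": -5.2,"rx": 0,"ry": 0,"rz": 0},{"gripper": 0,"tx": -7,"ty": 0,"tz": -5.57,"rx": 0,"ry": 0,"rz": 0},{"gripper": 0,"tx": -7.6,"ty": 0,"tz": -5.7,"rx": 0,"ry": 0,"rz": 0},{"gripper": 0,"tx": -7.6,"ty": 0,"tz": -5.7,"rx": 0,"ry": 0,"rz": 0},{"gripper": 0,"tx": -7.6,"ty": 0,"tz": -5.7,"rx": 0,"ry": 0,"rz": 0}])

```text
t: 20.48
tcp_pos: [0.5883, 0.0401, 0.2433]
ee_rot: [[-0.85, 0.186, 0.492], [0.161, 0.983, -0.093], [-0.501, 0.0, -0.865]]
force: [-1.9, 5.0, 1.6]
width: 0.0199
grip_force: 30.0
```

Run:
```python
from h import *
o=r.get_obs(); print(np.round(o["qpos"],3)); print(o["tcp_pos"]-lev(.05))
```

```text
[-0.404  0.038  0.083  2.173  0.508  0.518  0.67 ]
[ 0.00033187  0.00025867 -0.00099043]
```

>>> move_arm(commands=[{"gripper": 0.6,"tx": 0,"ty": 0,"tz": 0,"rx": 0,"ry": 0,"rz": 0},{"gripper": 0.6,"tx": 0,"ty": 0,"tz": 0,"rx": 0,"ry": 0,"rz": 0},{"gripper": 0.6,"tx": 0,"ty": 0,"tz": 0,"rx": 0,"ry": 0,"rz": 0},{"gripper": 0.6,"tx": 0,"ty": 0,"tz": 0,"rx": 0,"ry": 0,"rz": 0},{"gripper": 0.6,"tx": 0,"ty": 0,"tz": -3,"rx": 0,"ry": 0,"rz": 0},{"gripper": 0.6,"tx": 0,"ty": 0,"tz": -6,"rx": 0,"ry": 0,"rz": 0},{"gripper": 0.6,"tx": 0,"ty": 0,"tz": -10,"rx": 0,"ry": 0,"rz": 0},{"gripper": 0.6,"tx": 0,"ty": 0,"tz": -13,"rx": 0,"ry": 0,"rz": 0},{"gripper": 0.6,"tx": 0,"ty": 0,"tz": -13,"rx": 0,"ry": 0,"rz": 0},{"gripper": 0.6,"tx": 0,"ty": 0,"tz": -13,"rx": 0,"ry": 0,"rz": 0}])

```text
t: 21.72
tcp_pos: [0.5243, 0.0516, 0.3555]
ee_rot: [[-0.851, 0.186, 0.492], [0.161, 0.983, -0.093], [-0.501, 0.0, -0.866]]
force: [0.3, 0.7, -0.1]
width: 0.0563
grip_force: 0.0
```

Run:
```python
from h import *
t=r.snapshot("top"); s=r.snapshot("scene")
cv2.imwrite("pics/s9.png",np.hstack([cv2.resize(s["color"][110:380,140:340],(360,486)),cv2.resize(t["color"][120:290,100:260],(430,486))])[...,::-1])
for v,n in((t,"top"),(s,"scene")):
    P=cloud(v); c,sn=np.cos(BY),np.sin(BY); X=P[...,:2]-BO; bx=c*X[...,0]+sn*X[...,1]; by=-sn*X[...,0]+c*X[...,1]
    m=(abs(by-.085)<.016)&(bx<-.1)&(bx>-.16)&(P[...,2]>.03)&(P[...,2]<.29)&(v["color"].max(-1)<75)
    print(n,m.sum(),.873-np.median(np.arctan2(P[...,2][m]-.16,-(bx[m]+.058))) if m.sum() else 0)
    p=P[(abs(P[...,0]-.482)<.06)&(abs(P[...,1]+.386)<.06)&(P[...,2]>.1)]; print("packet top",len(p),np.median(p[:,2]) if len(p) else 0)
```

```text
top 85 -0.06826482012702606
packet top 320 0.12180453811589398
scene 96 -0.035029241024576496
packet top 473 0.11962569151069058
```

View pics/s9.png

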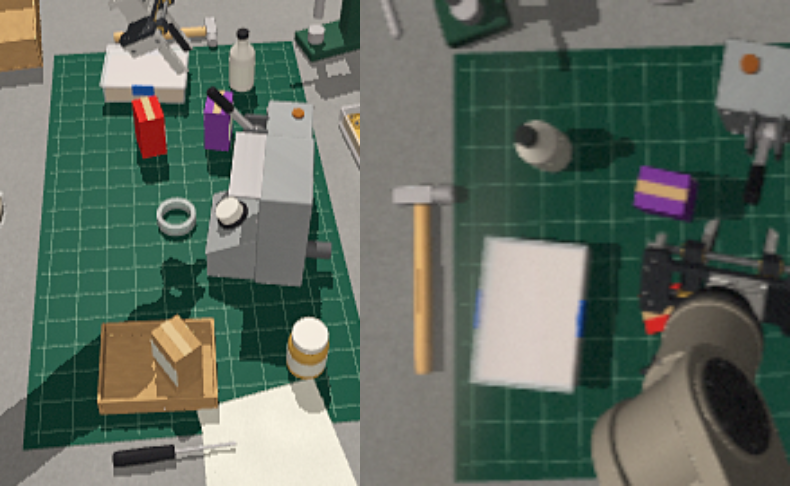

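The lever is back at the top (220,100), the button is out (230,210), and the packet stands upright in the carton (175,350). The bystanders haven't moved and the arm is clear, so I'm handing in.

```bash
python3 -c "
from plant import r; print(r.hand_in())"
```

```text
the job is handed in; nothing more can be done
None
```

I've handed the job in: the packet stands upright in the carton, the button tripped the lever all the way down and sprang back out, and the lever is back at the top and staying there, at about 22 s. One risk: while I pressed the button the wrist force reached about 48 N, about 31 N of it sideways; I never found what caused the sideways part, so contact by the gripper body (limit 40 N) isn't ruled out.

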